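# Park the rolling pin in its V cradle under the strap

### The arm

A 6-joint arm with a two-finger parallel gripper is mounted at the origin on the work surface. World frame = base frame: x ahead of the robot, y to its left, z up, the work surface at z = 0. Lengths are in mm, angles in rad, forces in N, time in s.
With the tool pointing down it reaches from about 275 to 750 mm from the base axis. Payload 10.2 kg.
Tool frame: the origin (TCP) lies between the finger pads; the fingertips stand 22 mm ahead of it and the grasp point (between the pads) lies 3 mm ahead of it (ctrl.nose_length is the distance from the TCP to the fingertips, in mm); y points along the fingers, z is the direction in which the jaws open and shut, and the axes are right-handed (so a half turn about y gives the same grasp; the last joint's range is limited). The gripper opens to 85 mm and grips with 20 to 120 N. Pads are 22 mm wide; open, the fingers measure 114 mm over their backs; the gripper's body (76 mm by 85 mm) begins 54 mm behind the grasp point. The pads swing forward as they close: fully open they stand 13 mm farther back than shut.
Start: joints at [0.963, 0.313, 1.498, -0, 1.331, -0.223], TCP at [197.084, 486.61, 224.594] pointing down, gripper open.
Joint ranges: [-2.94, 2.94], [-0.97, 2.17], [0.19, 2.56], [-1.23, 4.37], [0.02, 3.11], [-2.88, 2.88]. Speed limits (rad/s): [2.39, 2.39, 3.01, 3.14, 3.14, 3.14].

### API

Orientations are given as a unit quaternion [w, x, y, z].
In Python, from rig import ctrl, eyes, models gives the robot as it stands.
- The arm moves only by the shell command python3 -m crank 'ROWS' [FORCE]. ROWS is JSON, a list of rows, each an object with "dp": the shift along the tool's x, y, z in mm, a list of three; "roll": the turn about the tool's y in rad; "gripper": the closure in counts, from 0 (fully open) to 255 (shut). A call has 1 to 10 rows; each row is the pose to reach, as a shift and turn from the pose commanded when the call began, along the tool's axes at that moment; what a row does not reach only later rows make up. A row lasts 1/12 s, in which the tool goes at most 41.7 mm and 7.16 degrees, less where a joint would pass 70% of its speed; a pose out of reach is approached as far as the arm can. A call with a gripper value outside its range is refused whole. The fingers move at their own pace and stop on an object; FORCE is the grip in N (left out, the last holds). Time passes only in rows, so rows that repeat a pose let the fingers close. It gives the time, the measured TCP pose, the force and the opening at its end, in the units of the state.
- ctrl.sense(): the state, without advancing time (a new reading comes with each control period).
- eyes.capture(name): name is "scene" or "top"; returns a dict with "color" (480x640x3 uint8, red, green, blue), "fx", "fy", "cx", "cy" (pixels), "R" (3x3) and "t" (3): a world point X has camera coordinates R X + t. Camera axes: x right, y down, z forward; pixel columns grow to the right and rows downward; lengths in mm; the calibration is good to about 2 mm. A picture is of the moment at which its call begins. There is no depth.
- ctrl.finish_job(): hands the job in, once; it reports no verdict.
Trained networks look in a picture, given as the dict that the camera call returned (one of the last four; its "shot" number tells which), for a name from the list of things; names that differ only in an ending like _2 or _b are one class to them, and where a whole thing is asked for, a point or a joint stands for the part that bears it (a point fixed in the world has none). Each returns a list of dicts, best first, with "confidence" (0 to 1); they miss things now and then, are a little off and sometimes report something else, mostly with a low value. They report only what shows in the picture. A call takes as long as a camera call. They do not tell look-alikes from the thing itself.
- models.spot_in(picture, label): "extent" ([centre column, centre row, width, height] in pixels, round what is visible of it).
- models.spot_point(picture, label): "centre" ([column, row] in pixels: a listed point, or the origin of a listed thing).
The state is a dict: "time_s": time; "joints": joint angles; "dq": joint speeds; "tau": joint torques, N m; "eef_pos": TCP position; "ee_rot": TCP orientation; "force": force on the tool from outside, world axes, zero at the start; "wrist_torque": the same for the moment, N m; "grip_width": opening from 0.0 (shut) to 1.0 (fully open).
Only numpy, scipy, OpenCV 4.12 (cv2) and the standard library are available. Lean on these libraries where they do the work, as an engineer would, in place of code of your own. Each camera call takes 0.05 s, during which the arm holds its last target. There are 200 camera calls.

### The job

Put the rolling pin away so it cannot roll off the counter: lay it in the two V saddles of the wooden cradle and slide it gently along until its end presses on the stop screw. Then swing the standing steel strap over the pin and press it down firmly but not hard, so that it stays lying on the seated pin. Leave the lemon squeezer and the spoon rest where they stand, and let go of everything.

Things in the scene. Friction and masses are not known exactly. Their poses are not given: they have to be found in the camera images.
- pin: Straight plain wooden rolling pin, a cylinder 36 mm in diameter and 230 mm long with flat ends, loose, about 0.13 to 0.25 kg. Origin at its middle on its axis; x runs along its axis (either end may go to the stop). It starts lying on the counter and rolls easily.
- cradle: Wooden cradle fixed to the counter: base board 280 x 130 x 14 mm high (x = -130 to +150) with two V saddles, each 26 mm long in x, at x = -85 and +85 mm; between them there is room for fingers down to the board. Origin on the counter below the middle between the saddles; x runs along the V towards the stop, y towards the strap's hinge, z up.
- v_mid (a point): Point on the axis of a seated pin, midway between the saddles: x = 0, y = 0, z = 49.5 mm in the cradle's frame. The V faces are waxed smooth and stand at 45 degrees, the V's bottom is 24 mm above the counter and its mouth is 57 mm wide at 52 mm height.
- stop: Upright wooden block, 18 x 60 x 64 mm high, fixed at the +x end of the cradle. Origin at the middle of its underside, at x = +141, z = 14 mm in the cradle's frame; axes as the cradle's. It carries the stop screw. More than 30 N between pin and stop spoils the screw.
- screw_hole (a point): Where the steel stop screw leaves the block's face, x = +132, z = 49.5 mm in the cradle's frame. The screw ends in a black rubber pad 22 mm across. How far it sticks out differs each time and is not reported: the pad's face lies at x = +102 to +116 mm, so a touching pin has its middle at x = -13 to +1 mm. Find it by feel; it does not give way.
- strap (a joint): Angle of the flat steel strap (24 mm wide in x, 100 mm long from its hinge axis, 4 mm thick). 0 = level across the V, as low as it goes without a pin; grows as it swings up and away to +y; 1.57 = upright; starts at 1.65 to 1.95. It rests on a seated pin at about 0.08. A stiff hinge (0.12 N m) keeps it where it is left. More than 40 N between strap and pin dents the pin.
- strap_hinge (a point): Point on the strap's hinge axis in the middle of the strap's width, at x = -85, y = +52, z = +65.5 mm in the cradle's frame. Two upright steel lugs, 6 x 14 mm and up to 73 mm high, hold it, one on either side of the strap.
- strap_tip (a point): Middle of the free end of the strap, 100 mm from the hinge axis.
- squeezer: Bystander: plastic lemon squeezer, 84 mm across with a 31 mm tab to +x, 46 mm high, origin at its underside. Leave it alone.
- spoon_rest: Bystander: ceramic spoon rest, 76 mm round with a 45 mm tail to -x, 14 mm high, origin under the round part. Leave it alone.
Things that resemble listed ones, but are neither listed nor needed, are in the scene too. Several things have the shape of the pin; the one meant has the colours described above.

How it is judged:
By the outcome, as a careful person would: the job done as asked, in the order asked, and still so for the second after the job is handed in, with the robot touching nothing.
It also fails if it takes over 72 s, if anything falls off the work surface, if the arm or the gripper's body presses on something with over 40 N, if the wrist force passes 120 N, or if a joint passes its speed limit or range.

## Working session

There is one attempt and no reset: what is moved stays moved. The work goes in short steps, Python scripts to look and compute and a shell command to move; the robot and the scene stay as the last step left them, time stands still between calls to the robot, and variables do not carry over. Pictures are saved under pics/ and viewed, about 8 in all and at most 12, crops included, and the job is handed in when it is done.

```bash
ls; mkdir -p pics
python3 - <<'E'
from rig import ctrl, eyes, models
import cv2
for n in("scene","top"):
    p=eyes.capture(n); cv2.imwrite(f"pics/{n}0.png",p["color"][:,:,::-1])
    print(n,p["fx"],p["cx"],p["cy"],p["R"],p["t"])
    for l in("pin","cradle","stop","strap","squeezer","spoon_rest"):
        print(l,[(d["extent"],round(d["confidence"],2)) for d in models.spot_in(p,l)][:4])
    for l in("pin","v_mid","screw_hole","strap_hinge","strap_tip","cradle","stop"):
        print(l,[(d["centre"],round(d["confidence"],2)) for d in models.spot_point(p,l)][:4])
print(ctrl.sense(),ctrl.nose_length)
E
```

```text
pics
scene 564.8231501614262 327.0276678525123 251.57744472978465 [[-0.85618054  0.51634711  0.01845365]
 [ 0.25220079  0.44882518 -0.85729267]
 [-0.45094306 -0.72934328 -0.51449854]] [ 475.19763854  -39.7142894  1249.3941863 ]
pin [([305.3, 191.3, 35.0, 51.6], 0.88), ([387.5, 227.4, 73.6, 48.6], 0.85), ([255.1, 241.0, 111.8, 37.6], 0.63)]
cradle [([379.2, 391.9, 208.6, 176.2], 0.68)]
stop [([308.4, 421.7, 42.0, 67.8], 0.88)]
strap [([469.3, 330.7, 30.4, 58.0], 0.57)]
squeezer [([243.3, 323.4, 73.0, 39.7], 0.88)]
spoon_rest [([365.2, 295.8, 62.4, 36.9], 0.63)]
pin [([254.5, 238.9], 0.97), ([306.2, 189.6], 0.75), ([389.6, 224.3], 0.73)]
v_mid [([387.1, 373.8], 0.93)]
screw_hole [([312.1, 417.4], 0.6)]
strap_hinge [([458.6, 357.8], 0.94)]
strap_tip [([474.7, 306.9], 0.89)]
cradle [([384.5, 398.8], 0.58)]
stop [([308.7, 440.0], 0.8)]
top 533.3903501917246 321.9392147277241 237.89372082170644 [[ 0.00489143 -0.99997792 -0.00449827]
 [-0.99763995 -0.00457181 -0.06851007]
 [ 0.06848799  0.00482276 -0.99764028]] [ -73.38261692  510.39126171 1282.66449964]
pin [([471.7, 297.2, 97.6, 36.0], 0.
[... 647 characters left out ...]
144.5], 0.76)]
{'time_s': 1.4, 'joints': array([ 9.62602017e-01,  3.12897929e-01,  1.49769173e+00, -6.20379439e-06,
        1.33102161e+00, -2.23377493e-01]), 'dq': array([-7.61793204e-04, -4.57035085e-04,  1.32340279e-03, -8.56056301e-05,
        1.25014915e-05,  5.05292769e-04]), 'tau': array([-1.00663178e-04, -4.12168121e+01, -2.59897560e+01, -1.88056920e-04,
        5.59809578e-04, -3.79567473e-05]), 'eef_pos': array([197.08303373, 486.60712829, 224.59835258]), 'ee_rot': array([-0.69405143,  0.6940652 , -0.13521557,  0.13521415]), 'force': array([ 0.62474794, -0.36867177,  0.18783396]), 'wrist_torque': array([ 0.02065426, -0.01852291,  0.00988318]), 'grip_width': 0.9983737941776292} 22.0
```

Run:
```python
import cv2,numpy as np
a=cv2.imread("pics/top0.png")
cv2.imwrite("pics/t_crop.png",cv2.resize(a[100:400,130:530],None,fx=2,fy=2,interpolation=cv2.INTER_CUBIC))
```

```text
(no output)
```

View pics/t_crop.png

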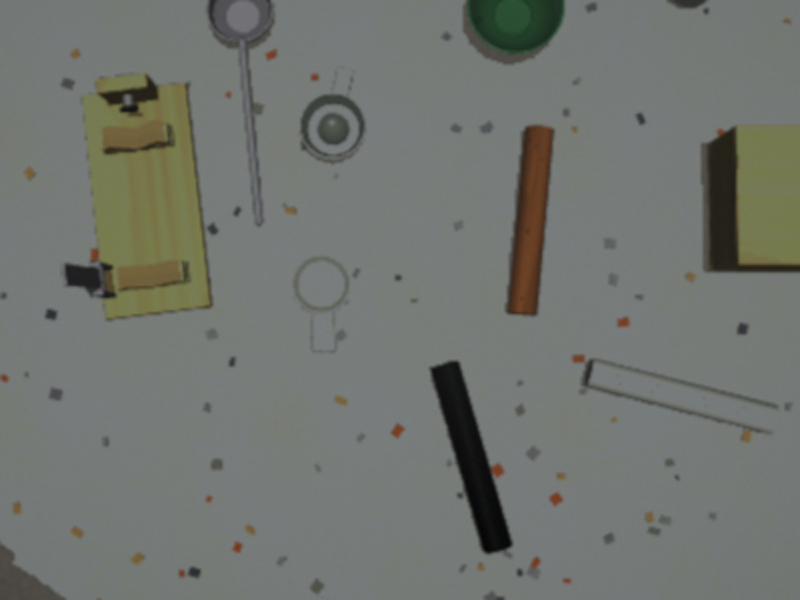

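View pics/scene0.png

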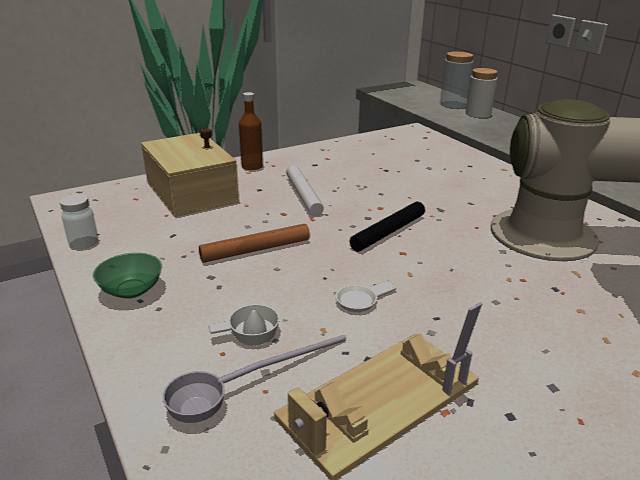

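The top crop shows the wooden pin as the red-brown cylinder near full-image (395,210). The black and white cylinders are decoys. The cradle is at the left with its stop at the far (+x) end, and the strap stands up at its near end. The scene view agrees.

```bash
cat > h.py <<'E'
import numpy as np,cv2
from scipy.optimize import least_squares
from scipy.spatial.transform import Rotation as Ro
def proj(p,X):
    c=np.asarray(X,float)@np.array(p["R"]).T+p["t"]
    return np.c_[p["fx"]*c[:,0]/c[:,2]+p["cx"],p["fy"]*c[:,1]/c[:,2]+p["cy"]]
def unproj(p,uv,z):
    uv=np.atleast_2d(uv);R=np.array(p["R"]);C=-R.T@p["t"]
    d=np.c_[(uv[:,0]-p["cx"])/p["fx"],(uv[:,1]-p["cy"])/p["fy"],np.ones(len(uv))]@R
    return C+d*((z-C[2])/d[:,2])[:,None]
def mask(p,big=1):
    hsv=cv2.cvtColor(p["color"],cv2.COLOR_RGB2HSV)
    m=cv2.inRange(hsv,(4,130,50),(16,255,255))
    n,l,s,_=cv2.connectedComponentsWithStats(m)
    return l,s
def pinline(p,z=18):
    l,s=mask(p); i=1+np.argmax(s[1:,4]); ys,xs=np.where(l==i)
    W=unproj(p,np.c_[xs,ys],z)[:,:2]; c=W.mean(0); _,S,V=np.linalg.svd(W-c,full_matrices=False)
    a=(W-c)@V[0]; return s[i],c+V[0]*(a.max()+a.min())/2,V[0],a.max()-a.min()
def world(pose,P):
    x,y,t=pose; P=np.asarray(P,float); c,s=np.cos(t),np.sin(t)
    return np.c_[x+c*P[:,0]-s*P[:,1],y+s*P[:,0]+c*P[:,1],P[:,2]]
E
python3 - <<'E'
from h import *
from rig import eyes,models
T=eyes.capture("top");S=eyes.capture("scene")
for p in(T,S): print(pinline(p))
P=dict(v_mid=(0,0,49.5),screw_hole=(132,0,49.5),strap_hinge=(-85,52,65.5),stop=(141,0,14),cradle=(0,0,0))
obs=[]
for p in(T,S):
    for k,v in P.items():
        d=models.spot_point(p,k)
        if d: obs.append((p,v,d[0]["centre"],.5 if k in("stop","cradle") else 1))
# board corners, read by eye in the crop
for c,v in zip([(82,97),(187,84),(211,305),(107,319)],[(150,65,14),(150,-65,14),(-130,-65,14),(-130,65,14)]):
    obs.append((T,v,(c[0]/2+130,c[1]/2+100),1.5))
for v,c in(((150,-65,14),(331,470)),((-130,-65,14),None)):
    if c: obs.append((S,v,c,1.5))
f=lambda q:np.concatenate([w*(proj(p,world(q,[v]))[0]-c) for p,v,c,w in obs])
r=least_squares(f,(500,250,0),loss="soft_l1"); print(r.x); print(f(r.x).reshape(-1,2).round(1).tolist())
tip=models.spot_point(S,"strap_tip")[0]["centre"]
g=lambda a:proj(S,world(r.x,[(-85,52+100*-np.cos(a[0]),65.5+100*np.sin(a[0]))]))[0]-tip
a=least_squares(g,[1.8]);print("strap",a.x,a.fun)
E
```

```text
(array([ 385,  164,   21,   93, 1147], dtype=int32), array([ 581.11177201, -249.41603317]), array([-0.99487584,  0.10110419]), np.float64(228.429748044883))
(array([ 199,  224,  110,   37, 1731], dtype=int32), array([ 574.44505301, -247.94638301]), array([ 0.99651379, -0.08342825]), np.float64(241.8810924176099))
[5.93471583e+02 2.23223913e+02 1.40173179e-01]
[[-0.4, 1.2], [-0.6, 0.3], [-1.2, 4.4], [0.7, -0.9], [-2.4, -3.3], [2.2, -0.8], [-2.3, -2.7], [0.1, 0.3], [0.5, 0.4], [-2.9, -1.1], [-3.5, -1.9], [-0.5, 0.3], [-1.8, 0.6], [-88.0, -88.0]]
strap [1.74899199] [-0.0608725  0.0765431]
```

```bash
cat >> h.py <<'E'
def state():
    from rig import ctrl
    s=ctrl.sense(); q=s["ee_rot"]; M=Ro.from_quat([q[1],q[2],q[3],q[0]]).as_matrix()
    return s,M
def go(target,xdir):
    "dp in tool axes to world target; roll so tool x lies along +-xdir (world yaw)"
    s,M=state(); dp=M.T@(np.array(target)-s["eef_pos"])
    d=M.T@np.array([np.cos(xdir),np.sin(xdir),0]); r=np.arctan2(-d[2],d[0])
    r=(r+np.pi/2)%np.pi-np.pi/2
    print("dp",dp.round(1),"roll",round(r,3),"alt",round(r-np.sign(r)*np.pi,3),"j6",s["joints"][5].round(2))
E
python3 - <<'E'
from h import *
from rig import eyes,models
s,M=state();print(M.round(3))
T=eyes.capture("top");S=eyes.capture("scene")
obs=[]
P=dict(v_mid=(0,0,49.5),screw_hole=(132,0,49.5),strap_hinge=(-85,52,65.5))
for p in(T,S):
    for k,v in P.items(): obs.append((p,v,models.spot_point(p,k)[0]["centre"],1))
for c,v in zip([(82,97),(187,84),(211,305),(107,319)],[(150,65,14),(150,-65,14),(-130,-65,14),(-130,65,14)]):
    obs.append((T,v,(c[0]/2+130,c[1]/2+100),1.5))
for v,c in(((150,65,14),(331,470)),((150,-65,14),(275,412)),((-130,65,14),(478,381))): obs.append((S,v,c,1))
f=lambda q:np.concatenate([w*(proj(p,world(q,[v]))[0]-c) for p,v,c,w in obs])
r=least_squares(f,(500,250,0),loss="soft_l1"); print(r.x); print(f(r.x).reshape(-1,2).round(1).tolist())
go((580,-249,150),-.1015); go((580,-249,26),-.1015)
E
```

```text
[[ 0.927  0.     0.375]
 [-0.375 -0.     0.927]
 [ 0.    -1.    -0.   ]]Traceback (most recent call last):
  File "<stdin>", line 8, in <module>
IndexError: list index out of range
```

Run:
```python
from h import *
from rig import eyes,models
T=eyes.capture("top");S=eyes.capture("scene")
obs=[]
P=dict(v_mid=(0,0,49.5),screw_hole=(132,0,49.5),strap_hinge=(-85,52,65.5))
for p in(T,S):
    for k,v in P.items(): obs+=[(p,v,d["centre"],1) for d in models.spot_point(p,k)[:1]]
for c,v in zip([(82,97),(187,84),(211,305),(107,319)],[(150,65,14),(150,-65,14),(-130,-65,14),(-130,65,14)]):
    obs.append((T,v,(c[0]/2+130,c[1]/2+100),1.5))
for v,c in(((150,65,14),(331,470)),((150,-65,14),(275,412)),((-130,65,14),(478,381))): obs.append((S,v,c,1))
f=lambda q:np.concatenate([w*(proj(p,world(q,[v]))[0]-c) for p,v,c,w in obs])
r=least_squares(f,(500,250,0),loss="soft_l1"); print(r.x); print(f(r.x).reshape(-1,2).round(1).tolist())
go((580,-249,150),-.1015); go((580,-249,26),-.1015)
```

```text
[5.93739803e+02 2.22598630e+02 1.28408563e-01]
[[2.3, 0.6], [0.5, 2.2], [-1.1, 3.0], [-3.5, -2.6], [1.9, -2.5], [-1.7, 0.2], [-1.5, -1.9], [-2.0, -1.8], [-1.0, 0.7], [-2.4, 0.0], [0.1, 4.1], [-3.3, -1.9], [-0.0, -5.0]]
dp [ 631.    74.6 -538.1] roll -0.283 alt 2.858 j6 -0.22
dp [ 631.   198.6 -538.1] roll -0.283 alt 2.858 j6 -0.22
```

```bash
python3 -m crank '[{"dp":[631,0,-538],"roll":-0.283,"gripper":0},{"dp":[631,0,-538],"roll":-0.283,"gripper":0},{"dp":[631,0,-538],"roll":-0.283,"gripper":0},{"dp":[631,0,-538],"roll":-0.283,"gripper":0},{"dp":[631,0,-538],"roll":-0.283,"gripper":0},{"dp":[631,0,-538],"roll":-0.283,"gripper":0},{"dp":[631,0,-538],"roll":-0.283,"gripper":0},{"dp":[631,0,-538],"roll":-0.283,"gripper":0},{"dp":[631,0,-538],"roll":-0.283,"gripper":0},{"dp":[631,0,-538],"roll":-0.283,"gripper":0}]' 20; python3 -c "
from h import *
go((580,-249,150),-.1015)"
```

```text
time_s: 3.48
eef_pos: [386.4, 122.4, 225.0]
ee_rot: [0.706, -0.706, 0.036, -0.036]
force: [0.9, 0.9, 1.1]
grip_width: 0.998
dp [ 230.3   75.1 -349.8] roll -0.0 alt 3.141 j6 -1.45
```

```bash
python3 -m crank '[{"dp":[230,75,-350],"gripper":0},{"dp":[230,75,-350],"gripper":0},{"dp":[230,75,-350],"gripper":0},{"dp":[230,75,-350],"gripper":0},{"dp":[230,75,-350],"gripper":0},{"dp":[230,75,-350],"gripper":0},{"dp":[230,75,-350],"gripper":0},{"dp":[230,75,-350],"gripper":0},{"dp":[230,75,-350],"gripper":0},{"dp":[230,75,-350],"gripper":0}]'
python3 - <<'E'
from h import *
from rig import eyes
go((580,-249,150),-.1015)
p=eyes.capture("top"); s=state()[0]
cv2.imwrite("pics/t1.png",cv2.resize(p["color"][100:300,300:500,::-1],None,fx=3,fy=3))
E
```

```text
dp [ 230.3   75.1 -349.8] roll -0.0 alt 3.141 j6 -1.45$[0]: bad value
```

View pics/t1.png

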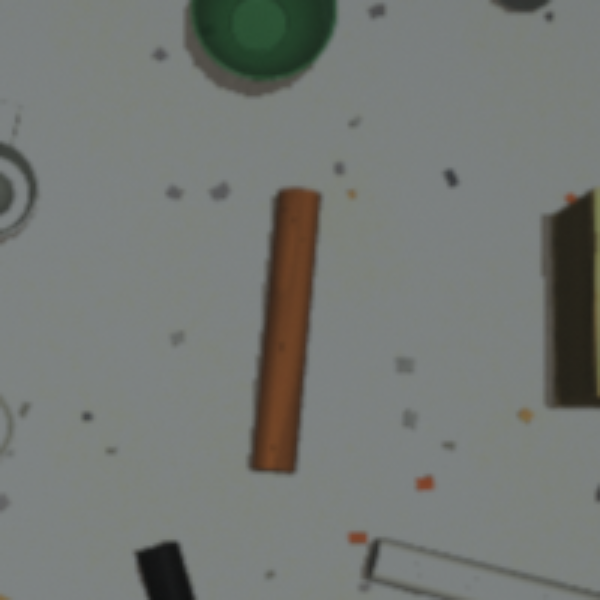

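The rows were refused because "roll" was missing. The picture shows the pin undisturbed, with its centre near full-image (395,210). I'll resend with roll.

```bash
python3 -m crank '[{"dp":[230,75,-350],"roll":0,"gripper":0},{"dp":[230,75,-350],"roll":0,"gripper":0},{"dp":[230,75,-350],"roll":0,"gripper":0},{"dp":[230,75,-350],"roll":0,"gripper":0},{"dp":[230,75,-350],"roll":0,"gripper":0},{"dp":[230,75,-350],"roll":0,"gripper":0},{"dp":[230,75,-350],"roll":0,"gripper":0},{"dp":[230,75,-350],"roll":0,"gripper":0},{"dp":[230,75,-350],"roll":0,"gripper":0},{"dp":[230,75,-350],"roll":0,"gripper":0}]'
python3 - <<'E'
from h import *
go((580,-249,60),-.1015)
E
```

```text
time_s: 4.37
eef_pos: [575.7, -241.4, 150.7]
ee_rot: [0.706, -0.706, 0.036, -0.036]
force: [-0.0, 0.6, -0.2]
grip_width: 1.001
dp [ 5.  90.7 -7.1] roll -0.001 alt 3.141 j6 -2.05
```

```bash
python3 -m crank '[{"dp":[0,45,0],"roll":0,"gripper":0},{"dp":[0,80,0],"roll":0,"gripper":0},{"dp":[0,90,0],"roll":0,"gripper":0},{"dp":[0,90,0],"roll":0,"gripper":0},{"dp":[0,90,0],"roll":0,"gripper":0}]'
python3 - <<'E'
from h import *
from rig import eyes
go((580,-249,26),-.1015)
for n in("scene",):
    p=eyes.capture(n); cv2.imwrite("pics/s2.png",cv2.resize(p["color"][130:330,150:400,::-1],None,fx=3,fy=3))
E
```

```text
time_s: 4.78
eef_pos: [575.8, -239.6, 62.8]
ee_rot: [-0.706, 0.706, -0.035, 0.036]
force: [-0.4, 0.7, 1.8]
grip_width: 1.0
dp [ 5.1 36.8 -8.9] roll 0.0 alt -3.141 j6 -2.05
```

View pics/s2.png

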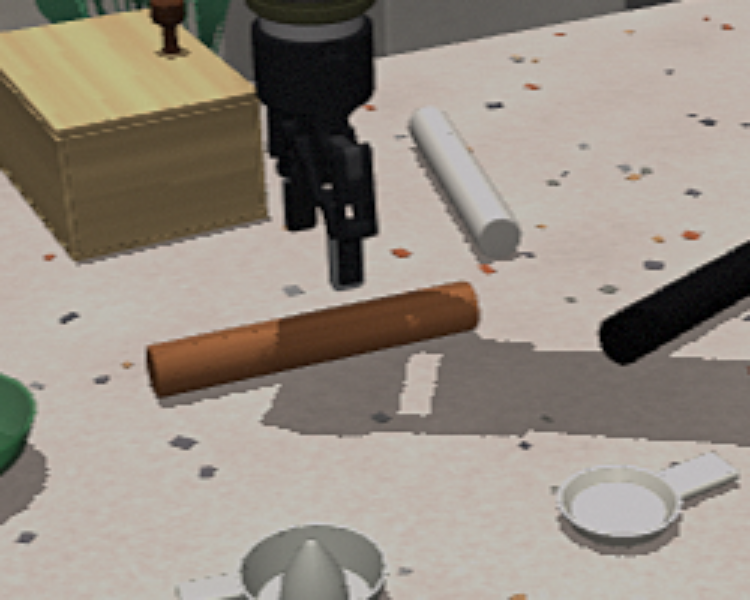

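Run:
```python
from h import *
from rig import eyes
p=eyes.capture("scene");t=eyes.capture("top")
s=state()[0]["eef_pos"]; print(s)
for y in(-42,0,42): print(((proj(p,[s+[0,y,-9],s+[0,y,-22]])-[150,130])*3).round().tolist())
print(((proj(p,[[465,-237,18],[695,-260,18]])-[150,130])*3).round().tolist())
print(pinline(t))
cv2.imwrite("pics/t3.png",cv2.resize(t["color"][100:300,300:500,::-1],None,fx=3,fy=3))
```

```text
[ 576.30146692 -239.92044099   63.95603974]
[[295.0, 266.0], [296.0, 283.0]]
[[321.0, 291.0], [322.0, 308.0]]
[[348.0, 318.0], [349.0, 336.0]]
[[468.0, 302.0], [146.0, 370.0]]
(array([576, 274,  22,  24, 306], dtype=int32), array([ 398.73754062, -707.09355463]), array([-0.99833873,  0.05761757]), np.float64(56.42030683785488))
```

View pics/t3.png

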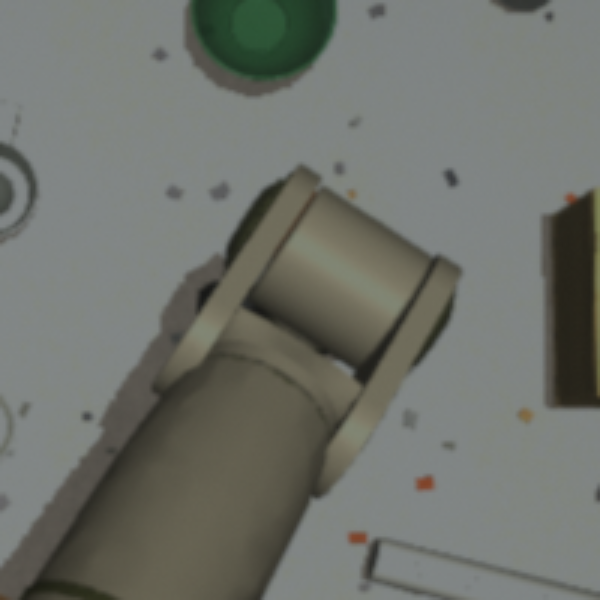

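```bash
python3 -m crank '[{"dp":[4,0,-9],"roll":0,"gripper":0},{"dp":[4,22,-9],"roll":0,"gripper":0},{"dp":[4,22,-9],"roll":0,"gripper":0},{"dp":[4,22,-9],"roll":0,"gripper":0}]'
python3 - <<'E'
from h import *
from rig import eyes
go((580,-249,26),-.1015)
p=eyes.capture("scene"); cv2.imwrite("pics/s4.png",cv2.resize(p["color"][130:280,180:340,::-1],None,fx=4,fy=4))
E
```

```text
time_s: 5.27
eef_pos: [578.0, -249.1, 39.3]
ee_rot: [0.706, -0.706, 0.036, -0.036]
force: [-0.3, -0.5, -0.2]
grip_width: 0.999
dp [ 2.  13.3  0.3] roll -0.0 alt 3.141 j6 -2.06
```

View pics/s4.png

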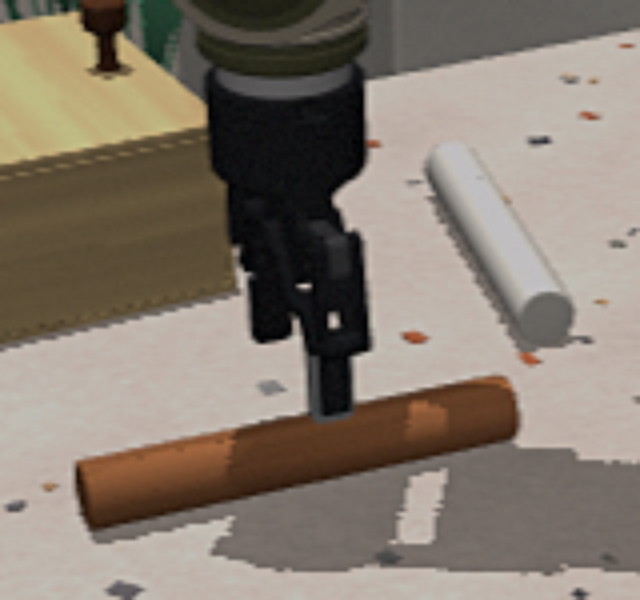

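The near finger's tip is at crop (332,418), just in front of the pin. The tips look higher than the TCP reading suggests, so I'll lower on force.

```bash
python3 -m crank '[{"dp":[2,6,0],"roll":0,"gripper":0},{"dp":[2,13,0],"roll":0,"gripper":0},{"dp":[2,13,0],"roll":0,"gripper":0},{"dp":[2,13,0],"roll":0,"gripper":0}]'
python3 - <<'E'
from h import *
from rig import eyes
go((580,-249,26),-.1015)
p=eyes.capture("scene"); cv2.imwrite("pics/s5.png",cv2.resize(p["color"][130:280,180:340,::-1],None,fx=4,fy=4))
E
```

```text
time_s: 5.65
eef_pos: [580.1, -248.9, 25.8]
ee_rot: [0.706, -0.706, 0.036, -0.036]
force: [0.1, 0.9, 0.0]
grip_width: 1.0
dp [-0.  -0.2 -0.1] roll -0.0 alt 3.141 j6 -2.06
```

View pics/s5.png

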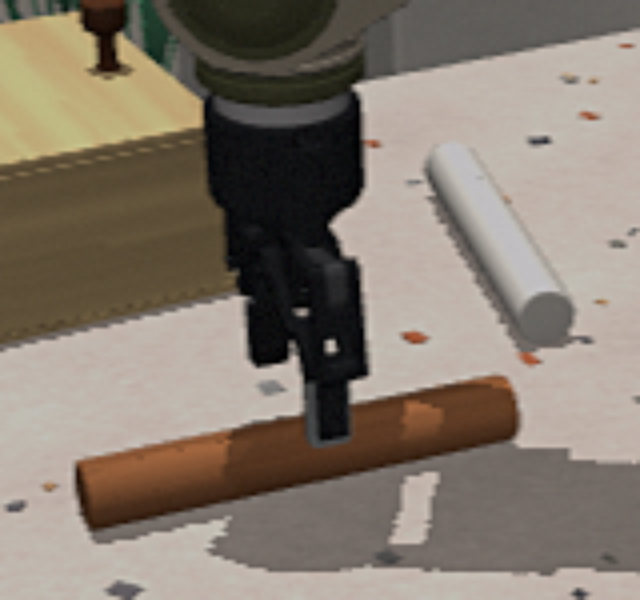

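```bash
python3 -m crank '[{"dp":[0,0,0],"roll":0,"gripper":100},{"dp":[0,0,0],"roll":0,"gripper":100},{"dp":[0,0,0],"roll":0,"gripper":100},{"dp":[0,0,0],"roll":0,"gripper":100},{"dp":[0,0,0],"roll":0,"gripper":100}]' 20
python3 - <<'E'
from h import *
from rig import eyes
p=eyes.capture("scene"); cv2.imwrite("pics/s6.png",cv2.resize(p["color"][170:270,190:320,::-1],None,fx=6,fy=6))
s=state()[0]["eef_pos"]
print(((proj(p,[s,s+[0,25,-22],s-[0,25,22],[580,-249,36],[580,-249,18]])-[190,170])*6).round().tolist())
E
```

```text
time_s: 6.12
eef_pos: [580.3, -249.1, 26.3]
ee_rot: [-0.706, 0.706, -0.036, 0.036]
force: [0.3, -0.5, -0.5]
grip_width: 0.609
[[383.0, 408.0], [417.0, 496.0], [356.0, 432.0], [383.0, 383.0], [385.0, 429.0]]
```

View pics/s6.png

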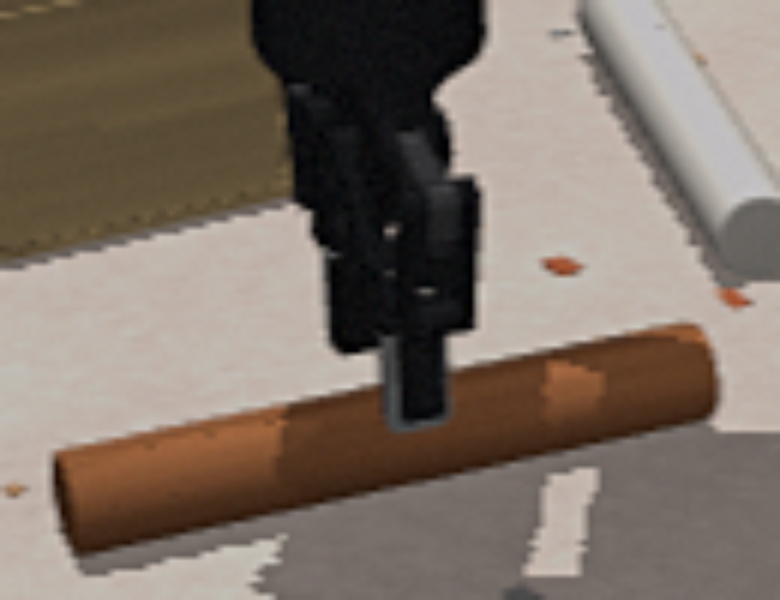

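The tip shows at crop (415,430), about 25 mm higher than the stated geometry predicts. I'll probe downward in small steps.

```bash
python3 -m crank '[{"dp":[0,1,0],"roll":0,"gripper":100},{"dp":[0,2,0],"roll":0,"gripper":100}]'; python3 -m crank '[{"dp":[0,1,0],"roll":0,"gripper":100},{"dp":[0,2,0],"roll":0,"gripper":100}]';python3 -m crank '[{"dp":[0,1,0],"roll":0,"gripper":100},{"dp":[0,1,0],"roll":0,"gripper":100}]'
```

```text
time_s: 6.33
eef_pos: [580.2, -249.1, 24.2]
ee_rot: [-0.706, 0.706, -0.036, 0.036]
force: [-0.0, -0.2, -0.4]
grip_width: 0.607
time_s: 6.5
eef_pos: [580.2, -249.1, 22.0]
ee_rot: [0.706, -0.706, 0.036, -0.036]
force: [0.5, -0.3, 0.6]
grip_width: 0.609
time_s: 6.67
eef_pos: [580.1, -249.0, 20.9]
ee_rot: [0.706, -0.706, 0.036, -0.036]
force: [0.3, -0.6, 0.2]
grip_width: 0.61
```

```bash
for i in 1 2 3; do :; done; python3 -m crank '[{"dp":[0,1,0],"roll":0,"gripper":100},{"dp":[0,2,0],"roll":0,"gripper":100}]'; python3 -m crank '[{"dp":[0,1,0],"roll":0,"gripper":100},{"dp":[0,1,0],"roll":0,"gripper":100}]';python3 -m crank '[{"dp":[0,1,0],"roll":0,"gripper":100},{"dp":[0,1,0],"roll":0,"gripper":100}]';python3 -m crank '[{"dp":[0,1,0],"roll":0,"gripper":100},{"dp":[0,1,0],"roll":0,"gripper":100}]'
```

```text
time_s: 6.83
eef_pos: [580.3, -249.1, 19.2]
ee_rot: [-0.706, 0.706, -0.036, 0.036]
force: [-0.3, -0.0, 0.0]
grip_width: 0.608
time_s: 7.0
eef_pos: [580.1, -249.0, 17.9]
ee_rot: [0.706, -0.706, 0.036, -0.036]
force: [-0.0, 0.4, -1.1]
grip_width: 0.61
time_s: 7.17
eef_pos: [580.2, -249.1, 17.0]
ee_rot: [0.706, -0.706, 0.036, -0.036]
force: [-1.3, 0.6, 0.2]
grip_width: 0.612
time_s: 7.33
eef_pos: [580.2, -249.0, 16.1]
ee_rot: [0.706, -0.706, 0.036, -0.036]
force: [0.0, 0.4, -0.2]
grip_width: 0.608
```

```bash
python3 -m crank '[{"dp":[0,0,0],"roll":0,"gripper":120},{"dp":[0,0,0],"roll":0,"gripper":120}]'; python3 -m crank '[{"dp":[0,0,0],"roll":0,"gripper":138},{"dp":[0,0,0],"roll":0,"gripper":138}]';python3 - <<'E'
from h import *
from rig import eyes
p=eyes.capture("scene"); cv2.imwrite("pics/s7.png",cv2.resize(p["color"][170:270,190:320,::-1],None,fx=6,fy=6))
s=state()[0]["eef_pos"]
print(((proj(p,[s,s+[0,20,-22],s+[0,20,0]])-[190,170])*6).round().tolist())
E
```

```text
time_s: 7.5
eef_pos: [580.2, -249.1, 16.2]
ee_rot: [-0.706, 0.706, -0.036, 0.036]
force: [0.3, 0.5, 0.3]
grip_width: 0.528
time_s: 7.67
eef_pos: [580.2, -249.1, 16.3]
ee_rot: [-0.706, 0.706, -0.036, 0.036]
force: [-0.3, 0.8, 0.5]
grip_width: 0.459
[[385.0, 434.0], [412.0, 515.0], [410.0, 460.0]]
```

View pics/s7.png

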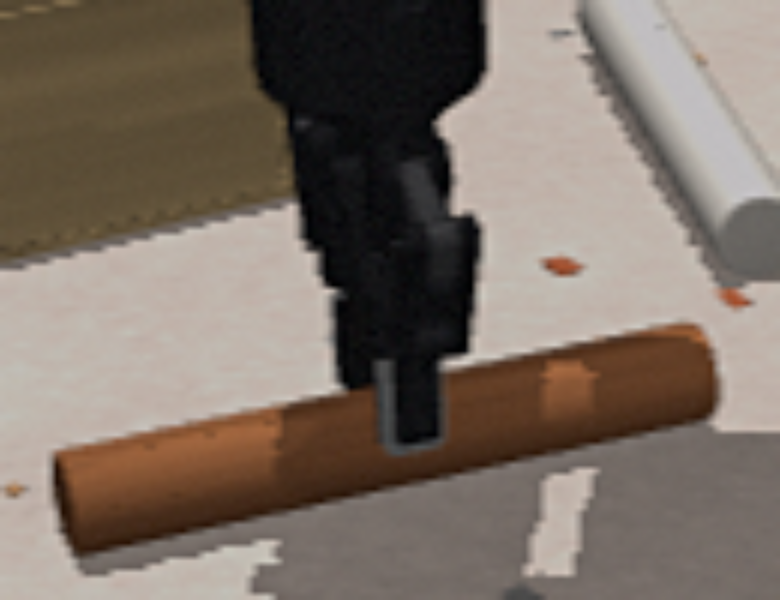

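```bash
python3 -m crank '[{"dp":[0,0,0],"roll":0,"gripper":110},{"dp":[0,2,0],"roll":0,"gripper":110},{"dp":[0,4,0],"roll":0,"gripper":110}]'; python3 -m crank '[{"dp":[0,1,0],"roll":0,"gripper":110},{"dp":[0,2,0],"roll":0,"gripper":110}]';python3 -m crank '[{"dp":[0,1,0],"roll":0,"gripper":110},{"dp":[0,2,0],"roll":0,"gripper":110}]'
```

```text
time_s: 7.97
eef_pos: [580.3, -249.1, 12.1]
ee_rot: [-0.706, 0.706, -0.036, 0.036]
force: [0.3, -0.6, 0.1]
grip_width: 0.573
time_s: 8.13
eef_pos: [580.1, -249.0, 9.9]
ee_rot: [0.706, -0.706, 0.036, -0.036]
force: [-0.1, 0.0, 0.9]
grip_width: 0.569
time_s: 8.3
eef_pos: [580.2, -249.1, 8.1]
ee_rot: [0.706, -0.706, 0.036, -0.036]
force: [-0.4, -0.0, 0.1]
grip_width: 0.571
```

```bash
python3 -m crank '[{"dp":[0,1,0],"roll":0,"gripper":110},{"dp":[0,2,0],"roll":0,"gripper":110}]'; python3 -m crank '[{"dp":[0,1,0],"roll":0,"gripper":110},{"dp":[0,2,0],"roll":0,"gripper":110}]';python3 -m crank '[{"dp":[0,0,0],"roll":0,"gripper":130},{"dp":[0,0,0],"roll":0,"gripper":150},{"dp":[0,0,0],"roll":0,"gripper":170},{"dp":[0,0,0],"roll":0,"gripper":170},{"dp":[0,0,0],"roll":0,"gripper":170}]' 20
python3 - <<'E'
from h import *
from rig import eyes
p=eyes.capture("scene");print(pinline(p))
E
```

```text
time_s: 8.47
eef_pos: [580.2, -249.1, 6.1]
ee_rot: [-0.706, 0.706, -0.036, 0.036]
force: [-0.0, 0.3, 0.0]
grip_width: 0.568
time_s: 8.63
eef_pos: [580.2, -249.1, 4.1]
ee_rot: [-0.706, 0.706, -0.036, 0.036]
force: [-0.3, -0.1, -0.6]
grip_width: 0.57
time_s: 9.05
eef_pos: [580.2, -249.0, 4.2]
ee_rot: [0.706, -0.706, 0.036, -0.036]
force: [1.2, 0.8, -0.7]
grip_width: 0.415
(array([199, 234,  54,  27, 864], dtype=int32), array([ 634.33749331, -255.48603711]), array([0.99974229, 0.02270147]), np.float64(128.44579785466763))
```

```bash
python3 -m crank '[{"dp":[0,-20,0],"roll":0,"gripper":170},{"dp":[0,-60,0],"roll":0,"gripper":170},{"dp":[0,-100,0],"roll":0,"gripper":170},{"dp":[0,-130,0],"roll":0,"gripper":170},{"dp":[0,-130,0],"roll":0,"gripper":170}]' 40
python3 - <<'E'
from h import *
go((572,219.7,134),.131)
E
```

```text
time_s: 9.52
eef_pos: [582.5, -250.5, 141.3]
ee_rot: [-0.704, 0.708, -0.032, 0.039]
force: [0.5, 0.1, -1.5]
grip_width: 0.402
dp [-58.3   4.2 466.8] roll -0.233 alt 2.909 j6 -2.06
```

```bash
python3 -m crank '[{"dp":[-2,0,20],"roll":-0.05,"gripper":170},{"dp":[-7,0,60],"roll":-0.1,"gripper":170},{"dp":[-12,0,100],"roll":-0.15,"gripper":170},{"dp":[-17,0,140],"roll":-0.2,"gripper":170},{"dp":[-22,0,180],"roll":-0.23,"gripper":170},{"dp":[-26,0,220],"roll":-0.23,"gripper":170},{"dp":[-31,0,260],"roll":-0.23,"gripper":170},{"dp":[-36,0,300],"roll":-0.23,"gripper":170},{"dp":[-41,0,340],"roll":-0.23,"gripper":170},{"dp":[-45,0,375],"roll":-0.23,"gripper":170}]'; python3 -m crank '[{"dp":[8,0,30],"roll":0,"gripper":170},{"dp":[14,0,60],"roll":0,"gripper":170},{"dp":[20,0,80],"roll":0,"gripper":170},{"dp":[22,0,90],"roll":0,"gripper":170},{"dp":[22,0,90],"roll":0,"gripper":170},{"dp":[22,0,90],"roll":0,"gripper":170}]';  python3 - <<'E'
from h import *
from rig import eyes,models
go((572,219.7,134),.131)
p=eyes.capture("scene"); cv2.imwrite("pics/s8.png",cv2.resize(p["color"][210:480,240:560,::-1],None,fx=2,fy=2))
l=mask(p)[1];print(l[l[:,4]>150].tolist())
E
```

```text
time_s: 10.35
eef_pos: [572.8, 131.0, 133.7]
ee_rot: [0.706, -0.706, -0.045, 0.046]
force: [0.4, 0.2, -1.7]
grip_width: 0.402
time_s: 10.85
eef_pos: [583.7, 219.9, 133.7]
ee_rot: [-0.705, 0.706, 0.045, -0.046]
force: [-0.6, -0.6, -0.9]
grip_width: 0.401
dp [-11.6  -0.3   1.2] roll -0.003 alt 3.139 j6 -1.53
[[0, 0, 640, 480, 302862], [239, 101, 23, 69, 1170], [419, 273, 44, 42, 598], [323, 295, 82, 64, 2308]]
```

View pics/s8.png

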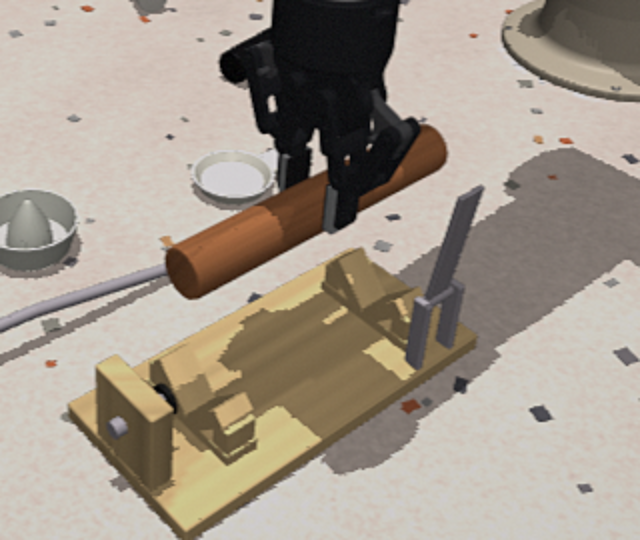

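The pin is held level over the cradle. Its stop-end face is centred at crop (187,272) and its far end at about (434,147), and the strap and saddles are clear. I'll solve its 3D position.

Run:
```python
from h import *
from rig import eyes
p=eyes.capture("scene");s=state()[0]["eef_pos"];print(s)
y=.131;u=np.array([np.cos(y),np.sin(y),0])
uv=np.array([(187,272),(434,147)])/2+[240,210]
f=lambda m:(proj(p,[m+115*u,m-115*u])-uv).ravel()
r=least_squares(f,s);print(r.x,r.fun)
f2=lambda q:(proj(p,[[q[0],q[1],s[2]+13.8]+115*u,[q[0],q[1],s[2]+13.8]-115*u])-uv).ravel()
r=least_squares(f2,s[:2]);print(r.x,r.fun)
# cradle check: visible points by eye: hinge, stop top near-corner etc.
q=(593.7,222.6,.131)
print(((proj(p,world(q,[(-85,52,65.5),(150,65,14),(150,-65,14),(-130,65,14),(132,-30,78),(132,30,78),(110,0,49.5),(-72,0,24),(-72,28.5,52),(-72,-28.5,52)]))-[240,210])*2).round().tolist())
```

```text
[583.93765233 219.16222427 134.05052589]
[575.78301831 219.26609989 143.36334235] [ 0.22530557  0.43677956 -0.26581994 -0.5153211 ]
[579.34171425 223.60397198] [-0.30142362  0.58995592  0.36139399 -0.93916449]
[[432.0, 294.0], [183.0, 528.0], [64.0, 401.0], [476.0, 332.0], [114.0, 349.0], [172.0, 405.0], [169.0, 393.0], [359.0, 306.0], [392.0, 298.0], [335.0, 258.0]]
```

Run:
```python
from h import *
from rig import eyes
p=eyes.capture("scene")
V=[(-85,52,65.5),(150,65,14),(150,-65,14),(-130,65,14),(132,30,78)]
uv=np.array([(434,297),(185,536),(69,409),(475,338),(172,408)])/2+[240,210]
f=lambda q:(proj(p,world(q,V))-uv).ravel()
r=least_squares(f,(593,222,.13));print(r.x,r.fun.round(1))
q=r.x
for m in((575.8,219.3),(579.3,223.6)):
    d=np.array(m)-q[:2];c,s=np.cos(q[2]),np.sin(q[2]);print("pin mid in cradle",c*d[0]+s*d[1],-s*d[0]+c*d[1])
```

```text
[5.95414502e+02 2.26791572e+02 1.35106562e-01] [-0.1  0.6  0.1 -0.4 -2.4 -1.4  1.4 -1.4  1.   1.7]
pin mid in cradle -20.444839082981883 -4.781307904275918
pin mid in cradle -16.397542258142554 -0.9919295368328691
```

```bash
python3 -m crank '[{"dp":[-4,0,2],"roll":0,"gripper":170},{"dp":[-4,30,2],"roll":0,"gripper":170},{"dp":[-4,60,2],"roll":0,"gripper":170},{"dp":[-4,78,2],"roll":0,"gripper":170},{"dp":[-4,84,2],"roll":0,"gripper":170},{"dp":[-4,84,2],"roll":0,"gripper":170}]' 30; python3 -m crank '[{"dp":[0,2,0],"roll":0,"gripper":170},{"dp":[0,4,0],"roll":0,"gripper":170},{"dp":[0,4,0],"roll":0,"gripper":170}]' 20; python3 -m crank '[{"dp":[0,1,0],"roll":0,"gripper":170},{"dp":[0,3,0],"roll":0,"gripper":170}]';python3 -m crank '[{"dp":[0,1,0],"roll":0,"gripper":170},{"dp":[0,2,0],"roll":0,"gripper":170}]'
```

```text
time_s: 11.5
eef_pos: [578.9, 221.5, 49.1]
ee_rot: [-0.706, 0.706, 0.044, -0.046]
force: [-0.2, -0.5, -1.0]
grip_width: 0.405
time_s: 11.75
eef_pos: [580.1, 222.1, 47.2]
ee_rot: [0.706, -0.706, -0.046, 0.045]
force: [0.3, 0.8, -1.8]
grip_width: 0.405
time_s: 11.92
eef_pos: [580.0, 222.2, 43.9]
ee_rot: [0.706, -0.706, -0.046, 0.045]
force: [-1.3, -0.3, -1.2]
grip_width: 0.402
time_s: 12.08
eef_pos: [579.7, 222.1, 41.2]
ee_rot: [0.706, -0.706, -0.045, 0.045]
force: [-0.0, -0.2, -1.5]
grip_width: 0.401
```

```bash
python3 -m crank '[{"dp":[0,1,0],"roll":0,"gripper":170},{"dp":[0,2,0],"roll":0,"gripper":170}]'; python3 -m crank '[{"dp":[0,1,0],"roll":0,"gripper":170},{"dp":[0,2,0],"roll":0,"gripper":170}]';python3 -m crank '[{"dp":[0,1,0],"roll":0,"gripper":170},{"dp":[0,1,0],"roll":0,"gripper":170}]'
```

```text
time_s: 12.25
eef_pos: [579.6, 222.1, 39.1]
ee_rot: [-0.706, 0.706, 0.045, -0.045]
force: [-0.1, -0.1, -1.2]
grip_width: 0.399
time_s: 12.42
eef_pos: [579.6, 222.1, 37.1]
ee_rot: [-0.706, 0.706, 0.045, -0.045]
force: [-0.3, 0.1, -0.9]
grip_width: 0.401
time_s: 12.58
eef_pos: [579.6, 222.1, 36.0]
ee_rot: [-0.706, 0.706, 0.045, -0.045]
force: [-0.2, -0.4, -1.1]
grip_width: 0.402
```

```bash
python3 -m crank '[{"dp":[0,1,0],"roll":0,"gripper":170},{"dp":[0,1,0],"roll":0,"gripper":170}]'; python3 -m crank '[{"dp":[0,1,0],"roll":0,"gripper":170},{"dp":[0,1,0],"roll":0,"gripper":170}]';python3 -m crank '[{"dp":[0,1,0],"roll":0,"gripper":170},{"dp":[0,1,0],"roll":0,"gripper":170}]'
```

```text
time_s: 12.75
eef_pos: [579.8, 222.0, 35.8]
ee_rot: [0.706, -0.706, -0.045, 0.045]
force: [-1.4, -0.6, 4.4]
grip_width: 0.407
time_s: 12.92
eef_pos: [579.9, 222.1, 35.7]
ee_rot: [-0.706, 0.706, 0.046, -0.045]
force: [-5.2, -1.5, 11.3]
grip_width: 0.403
time_s: 13.08
eef_pos: [579.9, 222.1, 35.6]
ee_rot: [-0.706, 0.706, 0.046, -0.045]
force: [-8.3, -3.4, 19.2]
grip_width: 0.404
```

```bash
python3 -m crank '[{"dp":[0,-2,0],"roll":0,"gripper":170},{"dp":[0,-2,0],"roll":0,"gripper":170},{"dp":[0,-2,0],"roll":0,"gripper":170}]'; python3 -m crank '[{"dp":[1,0,0],"roll":0,"gripper":170},{"dp":[2,0,0],"roll":0,"gripper":170}]'; python3 -m crank '[{"dp":[1,0,0],"roll":0,"gripper":170},{"dp":[2,0,0],"roll":0,"gripper":170}]'
```

```text
time_s: 13.33
eef_pos: [580.0, 222.1, 35.8]
ee_rot: [0.706, -0.706, -0.046, 0.045]
force: [-2.3, -0.7, 6.4]
grip_width: 0.4
time_s: 13.5
eef_pos: [581.3, 222.2, 35.7]
ee_rot: [-0.706, 0.706, 0.045, -0.046]
force: [-5.3, -1.5, 9.1]
grip_width: 0.404
time_s: 13.67
eef_pos: [583.4, 222.5, 35.7]
ee_rot: [-0.706, 0.706, 0.045, -0.046]
force: [-5.0, -2.2, 8.8]
grip_width: 0.402
```

```bash
python3 -m crank '[{"dp":[0,-0.7,0],"roll":0,"gripper":170},{"dp":[1,-0.7,0],"roll":0,"gripper":170},{"dp":[2,-0.7,0],"roll":0,"gripper":170}]'; python3 -m crank '[{"dp":[1,0,0],"roll":0,"gripper":170},{"dp":[2,0,0],"roll":0,"gripper":170}]';  python3 -m crank '[{"dp":[1,0,0],"roll":0,"gripper":170},{"dp":[1.5,0,0],"roll":0,"gripper":170}]'
```

```text
time_s: 13.92
eef_pos: [585.5, 222.8, 35.8]
ee_rot: [-0.706, 0.706, 0.045, -0.045]
force: [-3.2, -0.6, 2.7]
grip_width: 0.403
time_s: 14.08
eef_pos: [587.6, 223.0, 35.8]
ee_rot: [-0.706, 0.706, 0.045, -0.045]
force: [-1.3, -0.9, 2.4]
grip_width: 0.402
time_s: 14.25
eef_pos: [589.2, 223.3, 35.8]
ee_rot: [-0.706, 0.706, 0.045, -0.045]
force: [-0.5, -0.2, 2.7]
grip_width: 0.407
```

```bash
python3 -m crank '[{"dp":[0.5,0,0],"roll":0,"gripper":170},{"dp":[1,0,0],"roll":0,"gripper":170}]'; python3 -m crank '[{"dp":[0.5,0,0],"roll":0,"gripper":170},{"dp":[1,0,0],"roll":0,"gripper":170}]';  python3 -m crank '[{"dp":[0.5,0,0],"roll":0,"gripper":170},{"dp":[1,0,0],"roll":0,"gripper":170}]'
```

```text
time_s: 14.42
eef_pos: [590.1, 223.4, 35.8]
ee_rot: [-0.706, 0.706, 0.045, -0.045]
force: [-1.4, -1.2, 1.3]
grip_width: 0.402
time_s: 14.58
eef_pos: [591.1, 223.6, 35.9]
ee_rot: [-0.706, 0.706, 0.045, -0.045]
force: [-0.7, -0.7, 0.7]
grip_width: 0.4
time_s: 14.75
eef_pos: [592.1, 223.7, 35.8]
ee_rot: [-0.706, 0.706, 0.045, -0.045]
force: [-1.5, -0.9, 0.7]
grip_width: 0.402
```

```bash
python3 -m crank '[{"dp":[0.5,0,0],"roll":0,"gripper":170},{"dp":[1,0,0],"roll":0,"gripper":170}]'; python3 -m crank '[{"dp":[0.5,0,0],"roll":0,"gripper":170},{"dp":[1,0,0],"roll":0,"gripper":170}]'
```

```text
time_s: 14.92
eef_pos: [593.1, 223.8, 35.9]
ee_rot: [-0.706, 0.706, 0.045, -0.045]
force: [-0.8, -1.8, 0.4]
grip_width: 0.401
time_s: 15.08
eef_pos: [593.6, 223.9, 35.8]
ee_rot: [-0.706, 0.706, 0.045, -0.046]
force: [-5.4, -2.5, 4.1]
grip_width: 0.405
```

```bash
python3 -m crank '[{"dp":[0.5,0,0],"roll":0,"gripper":170},{"dp":[0.5,0,0],"roll":0,"gripper":170},{"dp":[0.5,0,0],"roll":0,"gripper":170}]';python3 -m crank '[{"dp":[0.3,0,0],"roll":0,"gripper":170},{"dp":[0.3,0,0],"roll":0,"gripper":170}]'
```

```text
time_s: 15.33
eef_pos: [593.6, 223.9, 35.8]
ee_rot: [-0.706, 0.706, 0.044, -0.046]
force: [-7.3, -2.5, 5.1]
grip_width: 0.407
time_s: 15.5
eef_pos: [593.6, 223.9, 35.8]
ee_rot: [-0.705, 0.706, 0.044, -0.047]
force: [-7.5, -2.6, 5.2]
grip_width: 0.401
```

```bash
python3 -m crank '[{"dp":[0,0,0],"roll":0,"gripper":130},{"dp":[0,0,0],"roll":0,"gripper":100},{"dp":[0,0,0],"roll":0,"gripper":50},{"dp":[0,0,0],"roll":0,"gripper":0},{"dp":[0,0,0],"roll":0,"gripper":0},{"dp":[0,0,0],"roll":0,"gripper":0},{"dp":[0,-5,0],"roll":0,"gripper":0},{"dp":[0,-20,0],"roll":0,"gripper":0},{"dp":[0,-60,0],"roll":0,"gripper":0},{"dp":[0,-100,0],"roll":0,"gripper":0}]'; python3 -m crank '[{"dp":[0,-40,0],"roll":0,"gripper":200},{"dp":[0,-68,0],"roll":0,"gripper":255},{"dp":[-30,-68,40],"roll":0,"gripper":255},{"dp":[-60,-68,75],"roll":0,"gripper":255},{"dp":[-80,-68,100],"roll":0,"gripper":255},{"dp":[-84,-68,105],"roll":0,"gripper":255},{"dp":[-84,-68,105],"roll":0,"gripper":255},{"dp":[-84,-68,105],"roll":0,"gripper":255}]'
python3 - <<'E'
from h import *
from rig import eyes
p=eyes.capture("scene"); cv2.imwrite("pics/s9.png",cv2.resize(p["color"][200:480,240:560,::-1],None,fx=2,fy=2))
E
```

```text
time_s: 16.33
eef_pos: [594.0, 223.8, 136.3]
ee_rot: [-0.706, 0.706, 0.044, -0.046]
force: [1.2, 0.3, -0.2]
grip_width: 0.997
time_s: 17.0
eef_pos: [498.3, 317.5, 204.4]
ee_rot: [-0.706, 0.706, 0.046, -0.045]
force: [0.0, -0.6, 0.6]
grip_width: 0.0
```

View pics/s9.png

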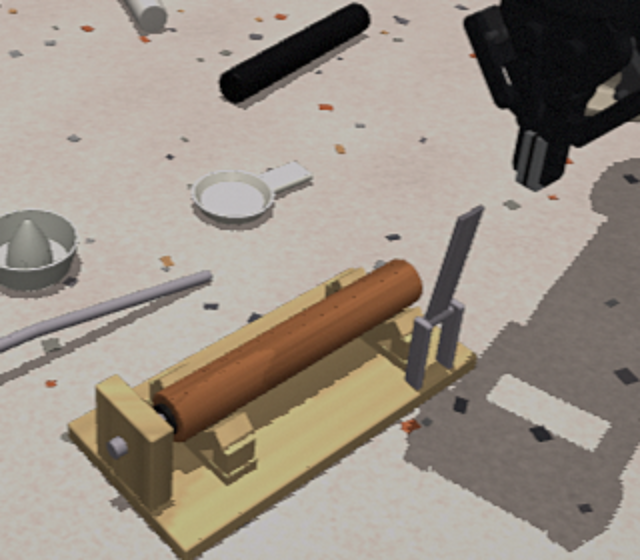

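The pin lies in both V's with its end against the black pad (crop 165,415). The strap still stands, and the closed tips are at crop (537,183). I'll solve the tip height from that pixel.

Run:
```python
from h import *
from rig import eyes
p=eyes.capture("scene")
for z in(204,190,182): print(z,((proj(p,[(498.3,317.5,z)])-[240,200])*2).round())
q=(594,223.5,.13)
for a in(1.65,1.75,1.85):print(a,((proj(p,world(q,[(-85+2,52-100*np.cos(a),65.5+100*np.sin(a)),(-83,52,65.5)]))-[240,200])*2).round())
```

```text
204 [[529. 191.]]
190 [[525. 210.]]
182 [[523. 220.]]
1.65 [[461. 207.]
 [431. 316.]]
1.75 [[472. 216.]
 [431. 316.]]
1.85 [[484. 226.]
 [431. 316.]]
```

```bash
python3 -m crank '[{"dp":[0,40,0],"roll":0,"gripper":255},{"dp":[0,75,0],"roll":0,"gripper":255},{"dp":[0,82,0],"roll":0,"gripper":255},{"dp":[0,82,-5],"roll":0,"gripper":255},{"dp":[0,82,-12],"roll":0,"gripper":255},{"dp":[0,82,-18],"roll":0,"gripper":255},{"dp":[0,82,-18],"roll":0,"gripper":255}]'; python3 -m crank '[{"dp":[0,0,-5],"roll":0,"gripper":255},{"dp":[0,0,-10],"roll":0,"gripper":255}]';  python3 -m crank '[{"dp":[0,0,-5],"roll":0,"gripper":255},{"dp":[0,0,-10],"roll":0,"gripper":255}]'; python3 -m crank '[{"dp":[0,0,-5],"roll":0,"gripper":255},{"dp":[0,0,-10],"roll":0,"gripper":255}]'
```

```text
time_s: 17.68
eef_pos: [501.7, 298.4, 123.9]
ee_rot: [0.706, -0.705, -0.046, 0.044]
force: [0.4, -0.8, -0.3]
grip_width: -0.003
time_s: 17.85
eef_pos: [502.1, 289.6, 123.0]
ee_rot: [0.706, -0.705, -0.046, 0.045]
force: [0.4, 1.3, 0.5]
grip_width: 0.001
time_s: 18.02
eef_pos: [503.2, 279.4, 122.3]
ee_rot: [0.706, -0.706, -0.046, 0.045]
force: [-0.1, 1.6, 1.4]
grip_width: 0.0
time_s: 18.18
eef_pos: [504.3, 269.4, 121.9]
ee_rot: [0.706, -0.706, -0.045, 0.045]
force: [0.2, 1.5, -1.1]
grip_width: -0.001
```

```bash
python3 -m crank '[{"dp":[0,2,-7],"roll":0,"gripper":255},{"dp":[0,4,-14],"roll":0,"gripper":255},{"dp":[0,8,-22],"roll":0,"gripper":255},{"dp":[0,12,-28],"roll":0,"gripper":255}]'; python3 -m crank '[{"dp":[0,5,-6],"roll":0,"gripper":255},{"dp":[0,11,-12],"roll":0,"gripper":255},{"dp":[0,11,-12],"roll":0,"gripper":255}]'; python3 -m crank '[{"dp":[0,4,-4],"roll":0,"gripper":255},{"dp":[0,8,-8],"roll":0,"gripper":255},{"dp":[0,10,-12],"roll":0,"gripper":255},{"dp":[0,10,-12],"roll":0,"gripper":255}]'
python3 - <<'E'
from h import *
from rig import eyes,models
for n in("scene","top"):
    p=eyes.capture(n);print(models.spot_point(p,"strap_tip")[:2])
    q=(594,223.5,.13)
    for a in(.2,.4,.6,.8):print(a,proj(p,world(q,[(-85,52-100*np.cos(a),65.5+100*np.sin(a))])).round())
E
```

```text
time_s: 18.52
eef_pos: [508.0, 241.0, 109.6]
ee_rot: [-0.706, 0.706, 0.045, -0.045]
force: [-0.4, 0.7, 2.7]
grip_width: -0.004
time_s: 18.77
eef_pos: [509.0, 228.9, 97.4]
ee_rot: [-0.705, 0.706, 0.044, -0.046]
force: [0.2, -0.7, 0.6]
grip_width: 0.002
time_s: 19.1
eef_pos: [510.7, 217.6, 88.3]
ee_rot: [-0.706, 0.706, 0.045, -0.046]
force: [0.1, 0.1, 0.1]
grip_width: 0.004
[{'centre': [412.9, 302.7], 'confidence': 0.55}]
0.2 [[408. 313.]]
0.4 [[412. 304.]]
0.6 [[418. 298.]]
0.8 [[425. 293.]]
[{'centre': [212.1, 232.8], 'confidence': 0.36}]
0.2 [[219. 233.]]
0.4 [[215. 233.]]
0.6 [[209. 233.]]
0.8 [[202. 233.]]
```

```bash
python3 -m crank '[{"dp":[0,3,-2],"roll":0,"gripper":255},{"dp":[0,6,-4],"roll":0,"gripper":255},{"dp":[0,9,-4],"roll":0,"gripper":255},{"dp":[0,11,-4],"roll":0,"gripper":255}]'; python3 -m crank '[{"dp":[0,1,0],"roll":0,"gripper":255},{"dp":[0,2,0],"roll":0,"gripper":255}]';python3 -m crank '[{"dp":[0,1,0],"roll":0,"gripper":255},{"dp":[0,2,0],"roll":0,"gripper":255}]'
```

```text
time_s: 19.63
eef_pos: [511.5, 214.0, 77.6]
ee_rot: [-0.705, 0.706, 0.045, -0.045]
force: [0.1, -0.6, 2.1]
grip_width: 0.0
time_s: 19.8
eef_pos: [511.4, 214.2, 75.8]
ee_rot: [-0.706, 0.706, 0.045, -0.045]
force: [0.3, -0.7, 1.4]
grip_width: 0.002
time_s: 19.97
eef_pos: [511.4, 214.3, 73.9]
ee_rot: [-0.706, 0.706, 0.045, -0.045]
force: [-0.0, -1.0, 1.3]
grip_width: 0.005
```

```bash
python3 -m crank '[{"dp":[0,1,0],"roll":0,"gripper":255},{"dp":[0,2,0],"roll":0,"gripper":255}]'; python3 -m crank '[{"dp":[0,1,0],"roll":0,"gripper":255},{"dp":[0,1,0],"roll":0,"gripper":255}]';python3 -m crank '[{"dp":[0,1,0],"roll":0,"gripper":255},{"dp":[0,1,0],"roll":0,"gripper":255}]'
```

```text
time_s: 20.13
eef_pos: [511.4, 214.3, 71.8]
ee_rot: [-0.706, 0.706, 0.045, -0.045]
force: [0.2, -0.5, 1.9]
grip_width: 0.002
time_s: 20.3
eef_pos: [511.4, 214.3, 70.7]
ee_rot: [0.706, -0.706, -0.045, 0.045]
force: [0.2, -0.0, 1.1]
grip_width: -0.004
time_s: 20.47
eef_pos: [511.4, 214.3, 69.7]
ee_rot: [0.706, -0.706, -0.045, 0.045]
force: [0.0, 0.8, 1.4]
grip_width: -0.0
```

```bash
python3 -m crank '[{"dp":[0,1,0],"roll":0,"gripper":255},{"dp":[0,1,0],"roll":0,"gripper":255}]'; python3 -m crank '[{"dp":[0,1,0],"roll":0,"gripper":255},{"dp":[0,1,0],"roll":0,"gripper":255}]';python3 -m crank '[{"dp":[0,0.7,0],"roll":0,"gripper":255},{"dp":[0,0.7,0],"roll":0,"gripper":255}]'
```

```text
time_s: 20.63
eef_pos: [511.4, 214.3, 68.8]
ee_rot: [-0.706, 0.706, 0.045, -0.045]
force: [0.7, -0.6, 0.5]
grip_width: 0.001
time_s: 20.8
eef_pos: [511.4, 214.3, 67.8]
ee_rot: [-0.706, 0.706, 0.045, -0.045]
force: [0.3, 0.4, 1.4]
grip_width: 0.004
time_s: 20.97
eef_pos: [511.4, 214.3, 67.1]
ee_rot: [-0.706, 0.706, 0.045, -0.045]
force: [1.6, -1.0, 2.0]
grip_width: -0.001
```

```bash
python3 -m crank '[{"dp":[0,0.8,0],"roll":0,"gripper":255},{"dp":[0,0.8,0],"roll":0,"gripper":255}]'; python3 -m crank '[{"dp":[0,0.8,0],"roll":0,"gripper":255},{"dp":[0,0.8,0],"roll":0,"gripper":255}]';python3 -m crank '[{"dp":[0,0.7,0],"roll":0,"gripper":255},{"dp":[0,0.7,0],"roll":0,"gripper":255}]'
```

```text
time_s: 21.13
eef_pos: [511.4, 214.3, 66.3]
ee_rot: [-0.706, 0.706, 0.045, -0.045]
force: [1.0, -1.0, 1.5]
grip_width: 0.001
time_s: 21.3
eef_pos: [511.4, 214.3, 65.5]
ee_rot: [-0.706, 0.706, 0.045, -0.045]
force: [0.1, -0.1, 1.4]
grip_width: -0.002
time_s: 21.47
eef_pos: [511.4, 214.3, 65.1]
ee_rot: [-0.706, 0.706, 0.045, -0.045]
force: [0.4, -0.5, 2.9]
grip_width: 0.004
```

```bash
python3 -m crank '[{"dp":[0,0.8,0],"roll":0,"gripper":255},{"dp":[0,0.8,0],"roll":0,"gripper":255}]'; python3 -m crank '[{"dp":[0,0.8,0],"roll":0,"gripper":255},{"dp":[0,0.8,0],"roll":0,"gripper":255}]'
```

```text
time_s: 21.63
eef_pos: [511.5, 214.3, 64.8]
ee_rot: [-0.706, 0.706, 0.045, -0.045]
force: [-3.6, -3.0, 8.4]
grip_width: -0.006
time_s: 21.8
eef_pos: [511.5, 214.3, 64.7]
ee_rot: [-0.706, 0.706, 0.046, -0.045]
force: [-5.5, -3.4, 13.8]
grip_width: 0.0
```

```bash
python3 -m crank '[{"dp":[0,0.6,0],"roll":0,"gripper":255},{"dp":[0,0.6,0],"roll":0,"gripper":255},{"dp":[0,0.6,0],"roll":0,"gripper":255},{"dp":[0,0.6,0],"roll":0,"gripper":255}]'; python3 -m crank '[{"dp":[0,-2,0],"roll":0,"gripper":255},{"dp":[0,-5,0],"roll":0,"gripper":255},{"dp":[0,-20,0],"roll":0,"gripper":255},{"dp":[0,-60,0],"roll":0,"gripper":255},{"dp":[0,-100,0],"roll":0,"gripper":255},{"dp":[-20,-140,-40],"roll":0,"gripper":255},{"dp":[-40,-140,-80],"roll":0,"gripper":255},{"dp":[-60,-140,-120],"roll":0,"gripper":255},{"dp":[-60,-140,-140],"roll":0,"gripper":255},{"dp":[-60,-140,-140],"roll":0,"gripper":255}]'
python3 - <<'E'
from h import *
from rig import eyes,models
q=(594,223.5,.13)
for n in("scene","top"):
    p=eyes.capture(n);print(models.spot_point(p,"strap_tip")[:2],models.spot_in(p,"strap")[:1])
    for a in(0,.08,.2):print(a,proj(p,world(q,[(-85,52-100*np.cos(a),65.5+100*np.sin(a))])).round())
    if n=="scene": cv2.imwrite("pics/s10.png",cv2.resize(p["color"][200:480,170:510,::-1],None,fx=2.3,fy=2.1))
E
```

```text
time_s: 22.13
eef_pos: [511.6, 214.2, 64.5]
ee_rot: [-0.706, 0.706, 0.046, -0.045]
force: [-6.9, -4.0, 20.1]
grip_width: -0.0
time_s: 22.97
eef_pos: [469.2, 63.0, 203.0]
ee_rot: [-0.705, 0.706, 0.044, -0.043]
force: [-0.0, 0.9, -0.1]
grip_width: 0.001
[{'centre': [409.9, 318.6], 'confidence': 0.67}] [{'extent': [434.0, 339.4, 67.7, 44.4], 'confidence': 0.6}]
0 [[405. 322.]]
0.08 [[406. 318.]]
0.2 [[408. 313.]]
[] [{'extent': [182.1, 240.3, 16.0, 13.4], 'confidence': 0.55}]
0 [[221. 234.]]
0.08 [[221. 234.]]
0.2 [[219. 233.]]
```

View pics/s10.png

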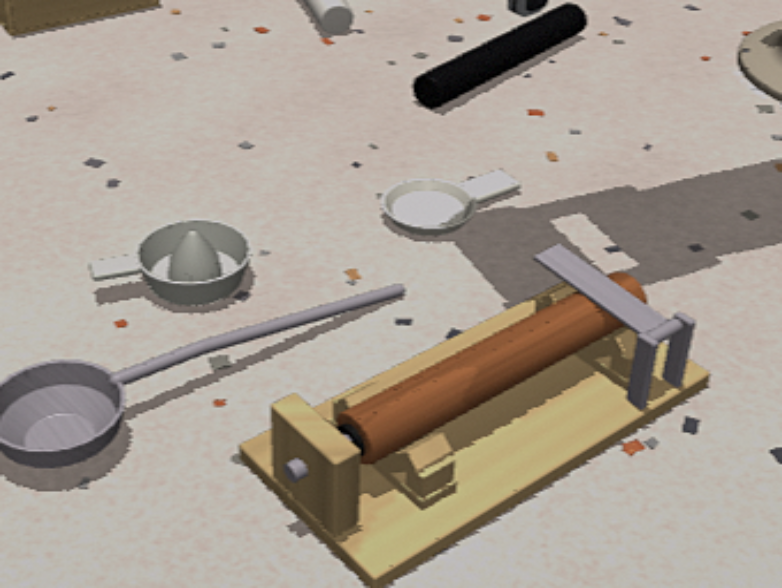

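The picture shows the pin in both V's with its end at the pad (350,440). The strap lies across it, from (555,255) to the hinge at (665,325), and the bystanders are where they were. I'm handing the job in.

```bash
python3 -c "
from rig import ctrl
print(ctrl.finish_job())"
```

```text
the job is handed in; nothing more can be done
None
```

The rolling pin lies in both V saddles with its end against the stop screw's pad, and the strap is pressed down on it. I handed the job in at about 23 s of the 72 s allowed.

- **Seating:** I gripped the red-brown wooden pin, not the black or white look-alikes, and lowered it until it touched the V's at the expected height. I then slid it along until the tool stopped moving. The push on the stop was about 8 N against the 30 N limit.
- **Strap:** I swung it over from behind with the closed fingertips and pressed it to about 20 N against the 40 N limit. Then I backed off and moved clear.
- **Last checks:** The final picture shows the pin in both saddles with its end at the pad and the strap flat across it. From the scene camera, the strap tip matches an angle of about 0.08. The squeezer and spoon rest look unmoved, and the tool force reads about zero.

**Not confirmed or in disagreement:**
- **Fingertip height:** The fingertips stood about 20 to 25 mm higher than the stated 22 mm offset from the TCP predicts. I worked from force and the pictures instead of that figure.
- **Strap tip from above:** The network found no strap tip in the last top view, so the final angle rests on the scene camera alone.
- **Pin at the pad:** Contact after I let go was judged by eye from that last picture only.

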